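Put the live-centre set back in its lathe tray

ROBOT

A 6-joint arm with a two-finger parallel gripper is mounted at the origin on the work surface. World frame = base frame: x ahead of the robot, y to its left, z up, the work surface at z = 0. Lengths are in m, angles in degrees, forces in N, time in s.
With the tool pointing down it reaches from about 0.275 to 0.825 m from the base axis. Payload 4.9 kg.
Tool frame: the origin (TCP) lies midway between the tips of the shut fingers; the grasp point (between the pads) lies ctrl.grip_point_offset behind it (ctrl.grip_point_offset is the distance from the TCP to the grasp point, in m); z points along the fingers, y is the line along which they close (so a half turn about z gives the same grasp; the last joint's range is limited). The gripper opens to 85 mm and grips with 20 to 120 N. Pads are 22 mm wide; open, the fingers measure 114 mm over their backs; the gripper's body (76 mm by 85 mm) begins 54 mm behind the grasp point. The pads swing forward as they close: fully open they stand 13 mm farther back than shut.
Start: joints at [-78.85, 18.69, -11.035, 60.275, 0, 82.311], TCP at [0.178, -0.521, 0.231] pointing down, gripper open.
Joint ranges: [-152.03, 152.03], [-55.5, 102.48], [-74.3, 77.21], [-110.64, 120.58], [-84.22, 78.4], [-180, 180]. Speed limits (degrees/s): [147.25, 147.25, 180, 180, 180, 180].

INTERFACE

Orientations are given as [roll, pitch, yaw] about the fixed x, y, z axes, in that order (R = Rz(yaw) Ry(pitch) Rx(roll)).
In Python, from cell import sensors, cams, ctrl gives the robot as it stands.
- The arm moves only by the shell command python3 -m inch 'ROWS' [FORCE]. ROWS is JSON, a list of rows, each an object with "rot": the turn, a rotation vector about the tool's x, y, z in degrees, a list of three; "dp": the shift along the tool's x, y, z in m, a list of three; "claw": the finger opening in m, from 0 to 0.0854. A call has 1 to 20 rows; each row is the pose to reach, as a shift and turn from the pose commanded when the call began, along the tool's axes at that moment; what a row does not reach only later rows make up. A row lasts 1/10 s, in which the tool goes at most 50 mm and 8.59 degrees, less where a joint would pass 70% of its speed; a pose out of reach is approached as far as the arm can. A call with a gripper value outside its range is refused whole. The fingers move at their own pace and stop on an object; FORCE is the grip in N (left out, the last holds). Time passes only in rows, so rows that repeat a pose let the fingers close. It gives the time, the measured TCP pose, the force, the opening and the grip force at its end, in the units of the state.
- sensors.observe(): the state, without advancing time (a new reading comes with each control period).
- cams.capture(name): name is "side" or "top" or "wrist"; returns the picture (480x640x3 uint8, red, green, blue); there is no depth.
- cams.get_calibration(name): a dict with "fx", "fy", "cx", "cy" (pixels), "view" (4x4, takes a point from world to camera coordinates). Camera axes: x right, y up, looking along -z (the intrinsics and any distortion apply to the point x, -y, -z); pixel columns grow to the right and rows downward; lengths in m; the calibration is good to about 2 mm. The wrist camera is an equidistant fisheye: a pixel r from the principal point sees the ray r / f radians off the axis. A picture is of the moment at which its call begins: read the wrist's pose just before it. get_calibration takes no time and is no camera call; for the wrist camera it gives the pose at the moment of the call.
- ctrl.close_job(): hands the job in; it is judged then, once.
The state is a dict: "time_s": time; "qpos": joint angles; "qd": joint speeds; "joint_efforts": joint torques, N m; "tool_pos": TCP position; "tcp_rot": TCP orientation; "wrist_force": force on the tool from outside, world axes, zero at the start; "moment": the same for the moment, N m; "gripper_width": finger opening in m; "grip_force": force on a finger pad.
Only numpy, scipy, OpenCV 4.12 (cv2) and the standard library are available. Lean on these libraries where they do the work, as an engineer would, in place of code of your own. Each camera call takes 0.05 s, during which the arm holds its last target. There are 200 camera calls.

TASK

Put the lathe's live-centre set back in its tray: stand each of the three noses (large bull nose, ring cup, sharp point) flat on the floor of the well cut for its size, and press the long knock-out bar down into its two spring clips, midway between its ends, until it snaps fully home. The four-pronged spur head and the short tommy bar are not part of this set: leave them where they lie. Let go of everything at the end.

Things in the scene. Friction and masses are not known exactly. Their poses are not given: they have to be found in the camera images.
- bull_nose: the large steel bull nose: a cylindrical band 64 mm across and 26 mm high, then a blunt cone to 26 mm across, 48 mm high in all, about 0.4 kg. Stands upright on the bench among the other round pieces; origin at the centre of its foot, z up, round about z. Grip it by the band; keep fingertips 7 mm above its foot, to clear the well's rim
- cup_nose: the steel ring cup nose: a cylinder 46 mm across and 32 mm high, with a round recess 7 mm deep in its top (a ring 3.5 mm thick) and a centre pin standing to 37 mm, about 0.2 kg. Stands upright on the bench among the other round pieces; origin at the centre of its foot, z up, round about z. Grip it by its side, tips 7 mm or more above its foot
- point_nose: the steel point nose: a cylindrical band 34 mm across and 26 mm high, then a cone to a sharp point 53 mm above its foot, about 0.15 kg. Stands upright on the bench among the other round pieces; origin at the centre of its foot, z up, round about z. Grip it by the band, tips 7 mm or more above its foot
- knockout_bar: the long knock-out bar: a round steel shaft 14 mm thick, 200 mm long in all, its last 16 mm at each end hexagonal, 20 mm over the flats; about 0.27 kg. Origin at its middle, on its axis, 10 mm above the bench where it lies; x along the bar, both ends alike
- well_large: fixed hardwood block 88 x 88 x 14 mm with a round well 74 mm across, 5 mm deep, for the bull nose. Origin: centre of its underside, under the well's centre; well floor 9 mm, rim 14 mm above it; z up. One of three well blocks in a row at 90 mm pitch, in any order, in a low plywood tray (fixed, turned, 286 x 172 mm, rim 18 mm above the bench, 12 mm above this origin)
- well_medium: fixed hardwood block 88 x 88 x 14 mm with a round well 56 mm across, 5 mm deep, for the cup nose. Origin: centre of its underside, under the well's centre; well floor 9 mm, rim 14 mm above it; z up. One of three well blocks in a row at 90 mm pitch, in any order, in a low plywood tray (fixed, turned, 286 x 172 mm, rim 18 mm above the bench, 12 mm above this origin)
- well_small: fixed hardwood block 88 x 88 x 14 mm with a round well 44 mm across, 5 mm deep, for the point nose. Origin: centre of its underside, under the well's centre; well floor 9 mm, rim 14 mm above it; z up. One of three well blocks in a row at 90 mm pitch, in any order, in a low plywood tray (fixed, turned, 286 x 172 mm, rim 18 mm above the bench, 12 mm above this origin)
- clip_block: fixed block 268 x 62 x 12 mm beside the wells in the tray, with two spring clips 14 mm wide at x = +-55 mm on risers 26 mm high; clear between. Origin: centre of underside; x along the bar, z up. Home: bar axis 36 mm above origin, y = 0. Lips at 42 mm, flared mouths to 52. Bar meets them with its axis at 48 mm; takes about 10 N down (more if off centre; +-4 mm), then snaps home
- spur_head: look-alike, not part of the set: steel four-prong spur drive head, 42 mm across, 26 mm high, with four prongs in a cross and a centre spike, 40 mm high in all. Stands upright on the bench among the other round pieces; origin at the centre of its foot, z up, round about z.
- tommy_bar: look-alike, not part of the set: short tommy bar, same shaft and hexagonal ends as the long bar but only 120 mm long. Origin at its middle, on its axis, x along it. Lies beside the long bar

How it is judged (in metres and radians):
At the end, for the whole second after the job is handed in: each nose upright on the floor of its own well (9 mm of its axis, 3 mm of the floor, tilt 0.08 rad); long bar home in both clips (height 4 mm, sideways 5 mm, lengthwise 22 mm, 0.08 rad); all at rest; spur head and tommy bar within 20 mm of their starts (horizontal distance between bull_nose and well_large below 0.009 m and z of bull_nose in the frame of well_large below 0.012 m and angle between each of bull_nose, cup_nose, point_nose's own z axis and vertical below 0.08 rad and horizontal distance between cup_nose and well_medium below 0.009 m and z of cup_nose in the frame of well_medium below 0.012 m and horizontal distance between point_nose and well_small below 0.009 m and z of point_nose in the frame of well_small below 0.012 m and z of knockout_bar in the frame of clip_block between 0.032 and 0.04 m and y of knockout_bar in the frame of clip_block between -0.005 and 0.005 m and x of knockout_bar in the frame of clip_block between -0.022 and 0.022 m and angle between the x axis of knockout_bar and the x axis of clip_block, either way round below 0.08 rad and linear speed of each of bull_nose, cup_nose, point_nose, knockout_bar below 0.02 m/s and distance of each of spur_head, tommy_bar from where it was at the start of the episode below 0.02 m); the robot touches nothing.
It fails at once if the spur head or the tommy bar, which do not belong, is moved by more than 20 mm (not (distance of spur_head from where it was at the start of the episode below 0.02 m) or not (distance of tommy_bar from where it was at the start of the episode below 0.02 m)).
It also fails if it takes over 99 s, if anything falls off the work surface, if the arm or the gripper's body presses on something with over 40 N, if the wrist force passes 120 N, or if a joint passes its speed limit or range.

## Working session

There is one attempt and no reset: what is moved stays moved. The work goes in short steps, Python scripts to look and compute and a shell command to move; the robot and the scene stay as the last step left them, time stands still between calls to the robot, and variables do not carry over. Pictures are saved under pics/ and viewed, at most 14 in all, crops included, and the job is handed in when it is done.

```bash
ls; mkdir -p pics
python3 - <<'E'
from cell import sensors,cams,ctrl
import cv2
s=sensors.observe();print(s,ctrl.grip_point_offset)
for n in("top","side"):
    cv2.imwrite(f"pics/{n}0.png",cams.capture(n)[:,:,::-1]);c=cams.get_calibration(n);print(n,c)
print(cams.get_calibration("wrist"))
E
```

```text
pics
{'time_s': 0.0, 'qpos': array([-7.88496889e+01,  1.87296081e+01, -1.10922710e+01,  6.02756283e+01,
       -1.26194719e-03,  8.23085604e+01]), 'qd': array([ 0.0047503 ,  0.06595323,  0.00423576, -0.08966895, -0.02802193,
        0.0078561 ]), 'joint_efforts': array([ 1.58877529e-04, -4.43403983e+01,  2.62439901e+01,  1.54685893e-02,
       -2.02113401e-04,  6.82474834e-06]), 'tool_pos': array([ 0.17749361, -0.51995007,  0.23052452]), 'tcp_rot': array([-1.79903201e+02, -1.17996072e-02,  1.88417417e+01]), 'wrist_force': array([ 0.4626697 , -0.39920205,  0.43102608]), 'moment': array([ 0.02681571,  0.01679819, -0.00984498]), 'grip_force': 0.0, 'gripper_width': 0.0854738404041247} 0.0187
top {'fx': 460.6911838589694, 'fy': 460.6911838589694, 'cx': 323.39332366535, 'cy': 241.530542584733, 'view': array([[-0.01096814, -0.99961568, -0.02545969, -0.0441626 ],
       [ 0.99635381, -0.01307965,  0.08430898, -0.55008191],
       [-0.08460958, -0.02444215,  0.99611435, -0.98181812],
       [ 0.        ,  0.        ,  0.        ,  1.        ]])}
side {'fx': 487.21840127178484, 'fy': 487.21840127178484, 'cx': 315.2457087683703, 'cy': 231.47803967900705, 'view': array([[-0.88635121, -0.46265389,  0.01824582,  0.45548899],
       [ 0.28674784, -0.51755765,  0.8061698 , -0.24421339],
       [-0.36353433,  0.71978153,  0.59140285, -0.75620273],
       [ 0.        ,  0.        ,  0.        ,  1.        ]])}
{'fx': 371.64829954431775, 'fy': 371.64829954431775, 'cx': 316.0604372141324, 'cy': 233.97129840496092, 'view': array([[ 0.32313714, -0.94635116, -0.0013706 , -0.54961449],
       [ 0.90434947,  0.30922146, -0.29416683,  0.0380837 ],
       [ 0.27880894,  0.09381673,  0.9557531 , -0.37869881],
       [ 0.        ,  0.        ,  0.        ,  1.        ]])}
```

View pics/top0.png

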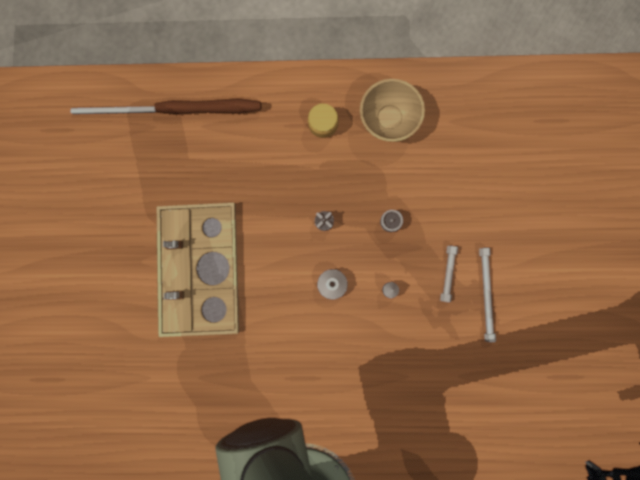

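View pics/side0.png

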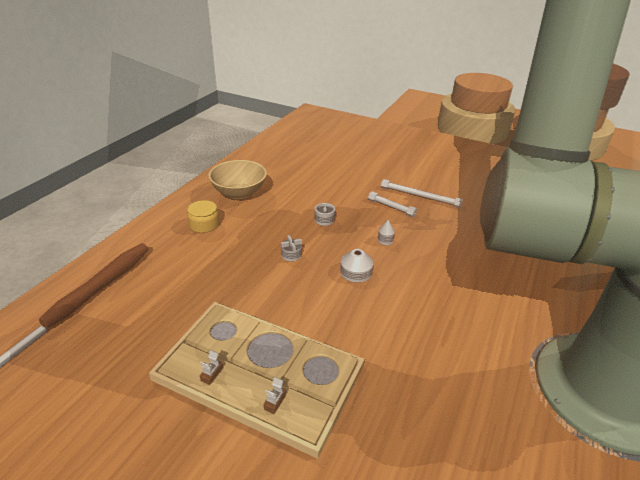

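Top: small well (212,228), large (213,268), medium (214,310), clips about (175,244) and (175,295). Spur is at (325,220), cup (392,220), bull (333,284), point (390,290), tommy (449,274), long bar (488,295). I'll enlarge for precise pixels.

```bash
cat > h.py <<'E'
import numpy as np,cv2
from cell import sensors,cams,ctrl
from scipy.spatial.transform import Rotation as R
def ray(n,u,v,c=None):
    c=c or cams.get_calibration(n);V=np.array(c["view"])
    x,y=(u-c["cx"])/c["fx"],(v-c["cy"])/c["fy"]
    if n=="wrist":
        r=np.hypot(x,y);k=np.sin(r)/r if r>1e-9 else 1;d=np.array([x*k,-y*k,-np.cos(r)])
    else: d=np.array([x,-y,-1.])
    return -V[:3,:3].T@V[:3,3],V[:3,:3].T@d
def px(n,u,v,z,c=None):
    o,d=ray(n,u,v,c);return (o+d*(z-o[2])/d[2])[:2]
def proj(n,p,c=None):
    c=c or cams.get_calibration(n);q=np.array(c["view"])@np.r_[p,1];x,y,z=q[0],-q[1],-q[2]
    if n=="wrist":
        r=np.hypot(x,y);t=np.arctan2(r,z);x,y=x/r*t,y/r*t
    else:x,y=x/z,y/z
    return np.array([c["cx"]+c["fx"]*x,c["cy"]+c["fy"]*y])
def go(x,y,z,yaw):
    "dp,rot in tool axes from commanded (approx measured) pose"
    s=sensors.observe();T=R.from_euler('xyz',s["tcp_rot"],degrees=True);G=R.from_euler('xyz',[180,0,yaw],degrees=True)
    print("dp",(T.inv().apply(np.array([x,y,z])-s["tool_pos"])).round(4),"rot",(T.inv()*G).as_rotvec(degrees=True).round(2),"|now",s["tool_pos"].round(4),s["tcp_rot"].round(1),round(s["time_s"],2))
E
python3 - <<'E'
import cv2
a=cv2.imread("pics/top0.png")
for n,x,y in(("a",150,195),("b",310,190)):cv2.imwrite(f"pics/crop{n}.png",cv2.resize(a[y:y+150,x:x+200],None,fx=4,fy=4,interpolation=cv2.INTER_CUBIC))
E
```

```text
(no output)
```

View pics/cropa.png

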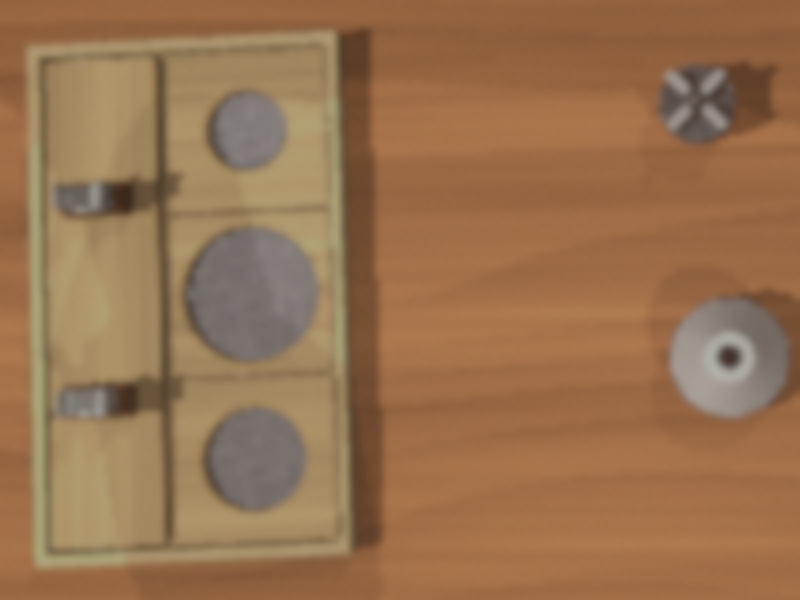

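View pics/cropb.png

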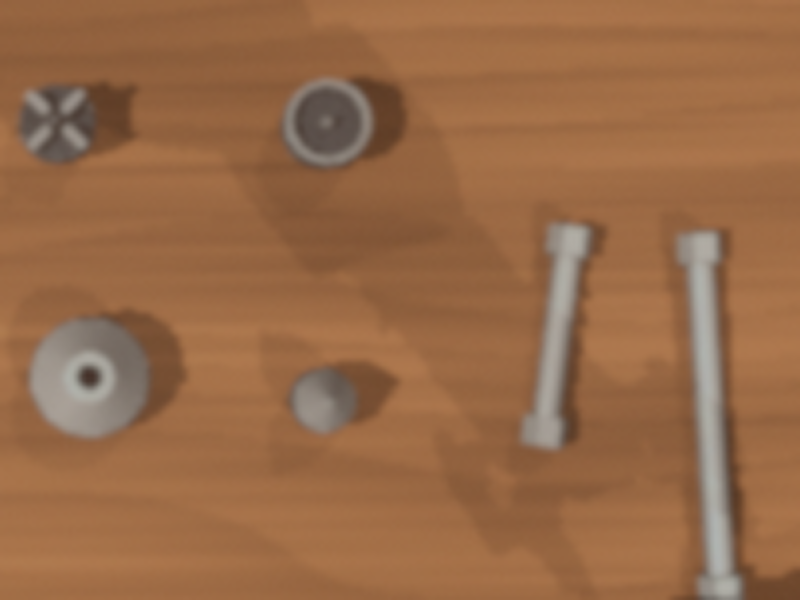

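Crop a: wells at (246,130), (252,293), (256,459); clips centred near (92,198) and (95,401). Crop b: cup ring (328,122), bull top (90,377), point (323,400), long bar from (699,231) to about (721,604), tommy (569,240)–(545,432).

Run:
```python
from h import *
A=lambda X,Y,z:px("top",150+(X+.5)/4-.5,195+(Y+.5)/4-.5,z)
B=lambda X,Y,z:px("top",310+(X+.5)/4-.5,190+(Y+.5)/4-.5,z)
w=[A(246,130,.015),A(252,293,.015),A(256,459,.015)]
print("wells",np.round(w,4),[np.linalg.norm(w[i]-w[i+1]) for i in(0,1)])
d=w[0]-w[2];print("tray dir",np.degrees(np.arctan2(d[1],d[0])))
t=[A(27,46,.018),A(337,31,.018),A(352,552,.018),A(37,568,.018)];print("tray",np.round(t,4),[np.linalg.norm(t[i]-t[i-1]) for i in range(4)],np.mean(t,0))
k=[A(92,198,.05),A(95,401,.05)];print("clips",np.round(k,4),np.linalg.norm(k[0]-k[1]),np.mean(k,0))
for n,X,Y,z in(("cup",328,122,.032),("bull",90,377,.048),("point",323,400,.02),("spur",57,122,.03)):print(n,B(X,Y,z).round(4))
for n,a,b in(("long",(699,231),(721,604)),("tom",(570,222),(543,446))):
    p,q=B(*a,.015),B(*b,.015);d=p-q;print(n,p.round(4),q.round(4),(p+q)/2,np.linalg.norm(d),np.degrees(np.arctan2(d[1],d[0])))
```

```text
wells [[0.5855 0.198 ]
 [0.4952 0.1938]
 [0.4047 0.1907]] [np.float64(0.09037287105217236), np.float64(0.09058158498095371)]
tray dir 2.295876594729882
tray [[0.6339 0.3203]
 [0.6396 0.1469]
 [0.3545 0.1372]
 [0.3473 0.3091]] [np.float64(0.28679794849750645), np.float64(0.17344424830110622), np.float64(0.2853489143561), np.float64(0.17204386708563102)] [0.49381579 0.22837648]
clips [[0.5459 0.271 ]
 [0.438  0.2676]] 0.10791419750581846 [0.4919249  0.26926895]
cup [ 0.5932 -0.199 ]
bull [ 0.4576 -0.0688]
point [ 0.4436 -0.1942]
spur [ 0.5955 -0.0525]
long [ 0.5328 -0.4007] [ 0.3328 -0.4044] [ 0.43282031 -0.40254613] 0.20000190742026852 1.0389003261312266
tom [ 0.5386 -0.3312] [ 0.4176 -0.3126] [ 0.47810386 -0.32190681] 0.1224445966076041 -8.756619224067796
```

Sizes check out: pitch 90 mm, bar 200.0 mm, tommy 122 mm, tray 286 x 172. I'll do the bar first, with tool yaw near 181.

```bash
python3 -c "
from h import *
go(.4328,-.4025,.12,-179)"
```

```text
dp [ 0.2795 -0.0286  0.1107] rot [-0.0000e+00 -1.3000e-01 -1.6216e+02] |now [ 0.1775 -0.52    0.2306] [-179.9   -0.    18.8] 0.1
```

```bash
python3 -m inch '[{"rot":[0,0,-60],"dp":[0.14,-0.014,0.05],"claw":0.06},{"rot":[0,0,-60],"dp":[0.14,-0.014,0.05],"claw":0.06},{"rot":[0,0,-60],"dp":[0.14,-0.014,0.05],"claw":0.06},{"rot":[0,0,-60],"dp":[0.2,-0.02,0.08],"claw":0.06},{"rot":[0,0,-60],"dp":[0.2,-0.02,0.08],"claw":0.06},{"rot":[0,0,-60],"dp":[0.2,-0.02,0.08],"claw":0.06},{"rot":[0,0,-60],"dp":[0.2,-0.02,0.08],"claw":0.06},{"rot":[0,0,-120],"dp":[0.2795,-0.0286,0.11],"claw":0.06},{"rot":[0,0,-120],"dp":[0.2795,-0.0286,0.11],"claw":0.06},{"rot":[0,0,-120],"dp":[0.2795,-0.0286,0.11],"claw":0.06},{"rot":[0,0,-120],"dp":[0.2795,-0.0286,0.11],"claw":0.06},{"rot":[0,0,-120],"dp":[0.2795,-0.0286,0.11],"claw":0.06},{"rot":[0,0,-120],"dp":[0.2795,-0.0286,0.11],"claw":0.06},{"rot":[0,0,-120],"dp":[0.2795,-0.0286,0.11],"claw":0.06},{"rot":[0,0,-162.2],"dp":[0.2795,-0.0286,0.1107],"claw":0.06},{"rot":[0,0,-162.2],"dp":[0.2795,-0.0286,0.1107],"claw":0.06},{"rot":[0,0,-162.2],"dp":[0.2795,-0.0286,0.1107],"claw":0.06},{"rot":[0,0,-162.2],"dp":[0.2795,-0.0286,0.1107],"claw":0.06},{"rot":[0,0,-162.2],"dp":[0.2795,-0.0286,0.1107],"claw":0.06},{"rot":[0,0,-162.2],"dp":[0.2795,-0.0286,0.1107],"claw":0.06}]' 100
python3 - <<'E'
from h import *
go(.4328,-.4025,.003,-179)
cv2.imwrite("pics/w1.png",cams.capture("wrist")[:,:,::-1])
E
```

```text
time_s: 2.1
tool_pos: [0.4327, -0.403, 0.1201]
tcp_rot: [180.0, -0.0, -179.0]
wrist_force: [0.9, 0.8, 0.1]
gripper_width: 0.0601
grip_force: 0.0
dp [-0.0002  0.0004  0.1171] rot [ 0.04 -0.03  0.02] |now [ 0.4327 -0.403   0.1201] [ 180.   -0. -179.] 2.1
```

View pics/w1.png

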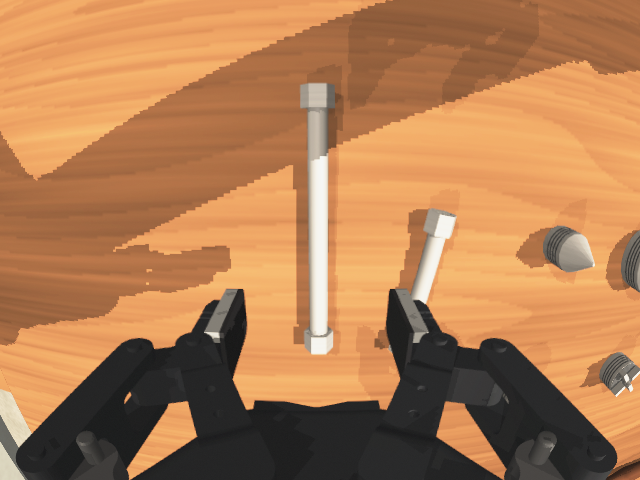

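The bar runs (317,84)–(319,353), centred between the fingertips at about 224 and 410. I'll descend and grip.

```bash
python3 -m inch '[{"rot":[0,0,0],"dp":[0,0.0004,0.04],"claw":0.06},{"rot":[0,0,0],"dp":[0,0.0004,0.08],"claw":0.06},{"rot":[0,0,0],"dp":[0,0.0004,0.1],"claw":0.06},{"rot":[0,0,0],"dp":[0,0.0004,0.116],"claw":0.06},{"rot":[0,0,0],"dp":[0,0.0004,0.116],"claw":0.03},{"rot":[0,0,0],"dp":[0,0.0004,0.116],"claw":0.0},{"rot":[0,0,0],"dp":[0,0.0004,0.116],"claw":0.0},{"rot":[0,0,0],"dp":[0,0.0004,0.116],"claw":0.0},{"rot":[0,0,0],"dp":[0,0.0004,0.116],"claw":0.0},{"rot":[0,0,0],"dp":[0,0.0004,0.116],"claw":0.0}]' 100
```

```text
time_s: 3.15
tool_pos: [0.4336, -0.4035, 0.0061]
tcp_rot: [-179.9, 0.1, -179.0]
wrist_force: [-1.1, 0.6, 7.0]
gripper_width: 0.0096
grip_force: 98.3
```

```bash
python3 -m inch '[{"rot":[0,0,0],"dp":[0,0,-0.01],"claw":0.0},{"rot":[0,0,0],"dp":[0,0,-0.04],"claw":0.0},{"rot":[0,0,0],"dp":[0,0,-0.09],"claw":0.0},{"rot":[0,0,0],"dp":[0,0,-0.14],"claw":0.0},{"rot":[0,0,0],"dp":[0,0,-0.14],"claw":0.0},{"rot":[0,0,0],"dp":[0,0,-0.14],"claw":0.0}]' 100
python3 - <<'E'
from h import *
cv2.imwrite("pics/w2.png",cams.capture("wrist")[:,:,::-1])
go(.4928,.2697,.144,-177.7)
E
```

```text
time_s: 3.75
tool_pos: [0.4335, -0.4037, 0.1465]
tcp_rot: [-179.8, 0.1, -179.0]
wrist_force: [-0.1, 0.3, -3.5]
gripper_width: 0.0096
grip_force: 98.3
dp [-7.23e-02  6.71e-01  6.00e-04] rot [ 0.   -0.01 -1.27] |now [ 0.4326 -0.4025  0.1446] [ 180.   -0. -179.] 3.8
```

View pics/w2.png

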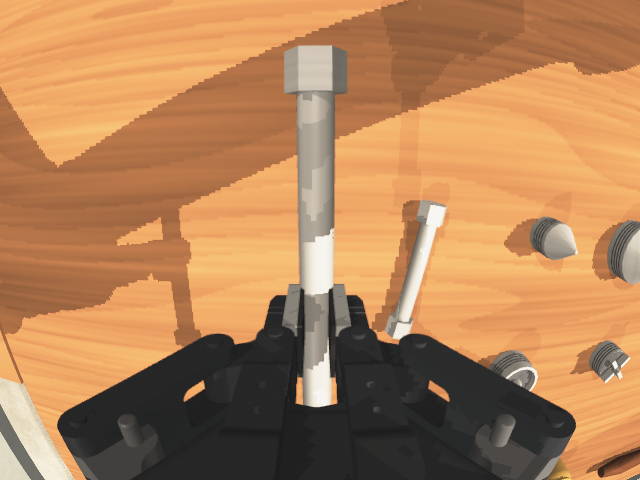

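Bar is held across the pads, hex end at (315,70). I'll check it is level and central, then carry it.

```bash
python3 - <<'E'
from h import *
s=sensors.observe();T=R.from_euler('xyz',s["tcp_rot"],degrees=True)
for sx in(.1,.084):
  for dz in (.002,-.004,-.010):
    print(sx,dz,[proj("wrist",s["tool_pos"]+T.apply([sx,0,dz+o])).round(1) for o in(-.01,0,.01)])
E
python3 -m inch '[{"rot":[0,0,0],"dp":[-0.005,0.05,0],"claw":0},{"rot":[0,0,0],"dp":[-0.01,0.1,0],"claw":0},{"rot":[0,0,0],"dp":[-0.015,0.14,0],"claw":0},{"rot":[0,0,0],"dp":[-0.02,0.18,0],"claw":0},{"rot":[0,0,0],"dp":[-0.025,0.22,0],"claw":0},{"rot":[0,0,0],"dp":[-0.03,0.26,0],"claw":0},{"rot":[0,0,0],"dp":[-0.035,0.3,0],"claw":0},{"rot":[0,0,0],"dp":[-0.04,0.34,0],"claw":0},{"rot":[0,0,0],"dp":[-0.045,0.38,0],"claw":0},{"rot":[0,0,0],"dp":[-0.05,0.42,0],"claw":0},{"rot":[0,0,0],"dp":[-0.055,0.46,0],"claw":0},{"rot":[0,0,0],"dp":[-0.06,0.5,0],"claw":0},{"rot":[0,0,0],"dp":[-0.065,0.54,0],"claw":0},{"rot":[0,0,0],"dp":[-0.07,0.58,0],"claw":0},{"rot":[0,0,0],"dp":[-0.0723,0.62,0],"claw":0},{"rot":[0,0,-1.3],"dp":[-0.0723,0.65,0],"claw":0},{"rot":[0,0,-1.3],"dp":[-0.0723,0.671,0],"claw":0},{"rot":[0,0,-1.3],"dp":[-0.0723,0.671,0],"claw":0},{"rot":[0,0,-1.3],"dp":[-0.0723,0.671,0],"claw":0}]' 100
python3 - <<'E'
from h import *
s=sensors.observe();cv2.imwrite("pics/w3.png",cams.capture("wrist")[:,:,::-1]);
go(.4928,.2697,.144,-177.7)
c=cams.get_calibration("wrist")
E
```

```text
0.1 0.002 [array([317.3,  54. ]), array([317.2,  58.7]), array([317.2,  62.8])]
0.1 -0.004 [array([317.3,  50.8]), array([317.3,  55.9]), array([317.2,  60.4])]
0.1 -0.01 [array([317.4,  47.3]), array([317.3,  53. ]), array([317.2,  57.8])]
0.084 0.002 [array([317.3,  97.7]), array([317.2,  99.4]), array([317.1, 101. ])]
0.084 -0.004 [array([317.3,  96.5]), array([317.3,  98.4]), array([317.2, 100.1])]
0.084 -0.01 [array([317.4,  95.1]), array([317.3,  97.3]), array([317.2,  99.1])]
time_s: 5.7
tool_pos: [0.4914, 0.2689, 0.1426]
tcp_rot: [-179.9, -0.2, -177.6]
wrist_force: [-0.2, -0.5, -2.4]
gripper_width: 0.0095
grip_force: 98.6
dp [-0.0011  0.0012 -0.001 ] rot [-0.09 -0.18  0.03] |now [0.4918 0.2684 0.143 ] [-179.9   -0.2 -177.7] 5.75
```

View pics/w3.png

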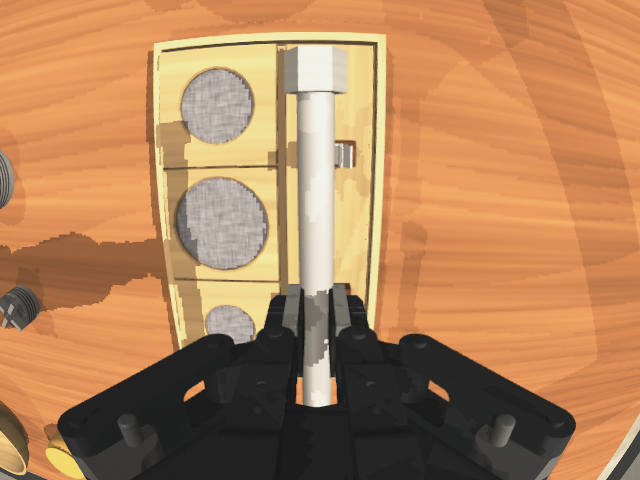

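Medium well is at (218,105), large at (222,223). The bar hides the clips, with only the far clip's right edge showing at (355,153), so I'll step aside 50 mm to see them.

```bash
python3 -m inch '[{"rot":[0,0,0],"dp":[-0.03,-0.03,-0.01],"claw":0},{"rot":[0,0,0],"dp":[-0.06,-0.05,-0.03],"claw":0},{"rot":[0,0,0],"dp":[-0.06,-0.05,-0.03],"claw":0},{"rot":[0,0,0],"dp":[-0.06,-0.05,-0.03],"claw":0},{"rot":[0,0,0],"dp":[-0.06,-0.05,-0.03],"claw":0}]' 100
python3 - <<'E'
from h import *
import json
c=cams.get_calibration("wrist");im=cams.capture("wrist")[:,:,::-1];print(sensors.observe()["tool_pos"])
c["view"]=np.array(c["view"]).tolist();json.dump(c,open("c4.json","w"))
cv2.imwrite("pics/w4.png",im)
a=im[60:260,270:470]
cv2.imwrite("pics/w4c.png",cv2.resize(im[60:260,250:500],None,fx=3,fy=3,interpolation=cv2.INTER_CUBIC))
for u,v in((218,105),(222,223)):print(px("wrist",u,v,.015))
E
```

```text
time_s: 6.25
tool_pos: [0.5537, 0.2211, 0.1736]
tcp_rot: [-180.0, -0.2, -177.7]
wrist_force: [0.2, 0.4, -2.8]
gripper_width: 0.0096
grip_force: 98.6
[0.55348401 0.22143453 0.17359705]
[0.46440528 0.13760952]
[0.56398714 0.14074583]
```

View pics/w4.png

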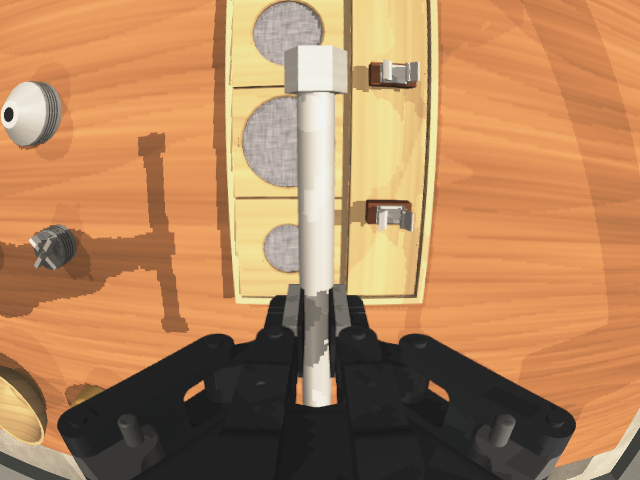

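Both clips now show, at about (394,73) and (390,213), and small well at about (288,247). Cropping.

Run:
```python
import cv2
im=cv2.imread("pics/w4.png")
a=cv2.resize(im[50:100,350:430],None,fx=8,fy=8,interpolation=cv2.INTER_CUBIC);b=cv2.resize(im[190:240,350:430],None,fx=8,fy=8,interpolation=cv2.INTER_CUBIC)
a=cv2.resize(a,(480,300));b=cv2.resize(b,(480,300))
cv2.imwrite("pics/w4c.png",cv2.vconcat([a,b]))
```

```text
(no output)
```

View pics/w4c.png

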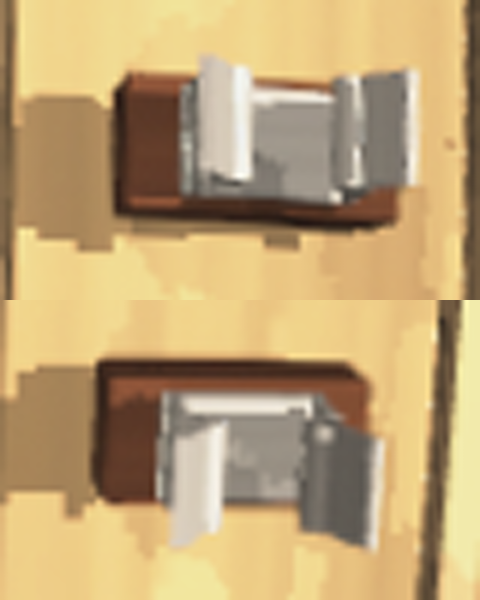

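Run:
```python
from h import *
import json
c=json.load(open("c4.json"))
P=lambda X,Y,z:px("wrist",350+(X+.5)/6-.5,Y,z,c)
for z in(.032,.034):
  u,l=P(263,73.5,z),P(238,211.7,z);d=l-u;print(z,u,l,(u+l)/2,np.linalg.norm(d),np.degrees(np.arctan2(d[1],d[0])))
print("mouth",P(306,70,.058),P(277,214,.058))
print("riser w",P(128,73.5,.032)-P(398,73.5,.032))
print("wells",px("wrist",288,33,.015,c),px("wrist",288,141,.015,c),px("wrist",288,247.5,.015,c))
```

```text
0.032 [0.43627976 0.27445064] [0.54467177 0.27837391] [0.49047577 0.27641228] 0.10846298859409857 2.072927441776384
0.034 [0.4365836  0.27405099] [0.54421114 0.27794659] [0.49039737 0.27599879] 0.10769801309323787 2.072927441776371
mouth [0.43719284 0.27422185] [0.54015677 0.27780299]
riser w [ 0.00349647 -0.03495324]
wells [0.40463928 0.19223615] [0.49362665 0.19560138] [0.58372527 0.19769753]
```

```bash
python3 -c "
from h import *
go(.4905,.2758,.075,-177.9)"
```

```text
dp [0.0605 0.0569 0.0987] rot [-0.02 -0.15  0.23] |now [0.5535 0.2214 0.1736] [-1.800e+02 -1.000e-01 -1.777e+02] 6.3
```

```bash
python3 -m inch '[{"rot":[0,0,0.2],"dp":[0.03,0.03,0.0],"claw":0},{"rot":[0,0,0.2],"dp":[0.0605,0.057,0.0],"claw":0},{"rot":[0,0,0.2],"dp":[0.0605,0.057,0.03],"claw":0},{"rot":[0,0,0.2],"dp":[0.0605,0.057,0.06],"claw":0},{"rot":[0,0,0.2],"dp":[0.0605,0.057,0.085],"claw":0},{"rot":[0,0,0.2],"dp":[0.0605,0.057,0.0987],"claw":0},{"rot":[0,0,0.2],"dp":[0.0605,0.057,0.0987],"claw":0},{"rot":[0,0,0.2],"dp":[0.0605,0.057,0.0987],"claw":0}]' 110
python3 - <<'E'
from h import *
cv2.imwrite("pics/s5.png",cv2.resize(cams.capture("side")[310:460,120:320,::-1],None,fx=4,fy=4,interpolation=cv2.INTER_CUBIC))
go(.4905,.2758,.05,-177.9)
E
```

```text
time_s: 7.1
tool_pos: [0.4914, 0.2765, 0.0758]
tcp_rot: [-180.0, -0.1, -177.8]
wrist_force: [-0.3, -0.1, -1.8]
gripper_width: 0.0093
grip_force: 111.1
dp [ 0.0018 -0.0008  0.0265] rot [0.01 0.03 0.07] |now [0.4922 0.2767 0.0765] [ 180.     0.  -177.8] 7.15
```

View pics/s5.png

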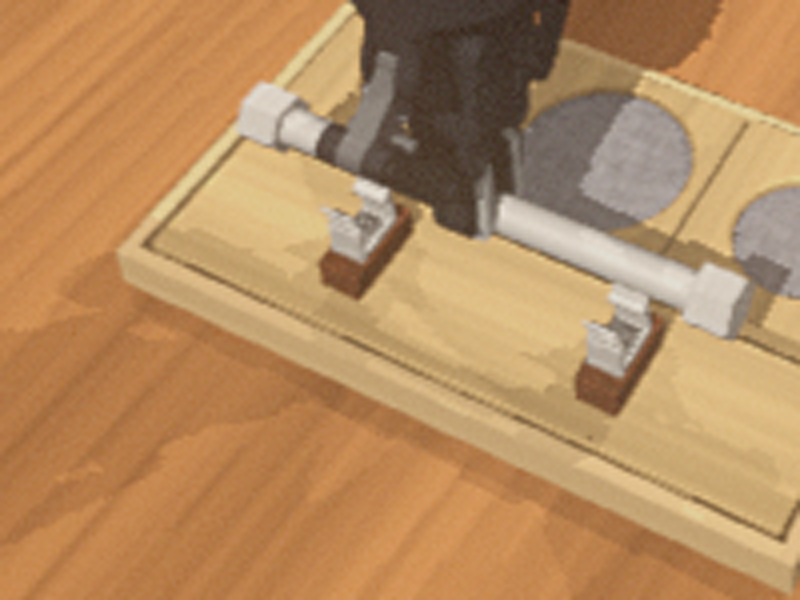

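The side crop shows the bar above both mouths: clip flares midpoint at about (357,203) and (614,318). Checking these against my estimate.

Run:
```python
from h import *
for X,Y in((357,203),(614,318)):
  for z in(.054,.058): print(X,z,px("side",120+(X+.5)/4-.5,310+(Y+.5)/4-.5,z).round(4))
# bar: axis line through bar at side view
for X,Y in((267,115),(718,300)): print(px("side",120+X/4,310+Y/4,.0815).round(4))
```

```text
357 0.054 [0.545 0.282]
357 0.058 [0.5426 0.2844]
614 0.054 [0.4355 0.2796]
614 0.058 [0.4339 0.282 ]
[0.5815 0.282 ]
[0.3966 0.2737]
```

```bash
python3 -m inch '[{"rot":[0,0,0.1],"dp":[0.0018,0.0005,0.01],"claw":0},{"rot":[0,0,0.1],"dp":[0.0018,0.0005,0.018],"claw":0},{"rot":[0,0,0.1],"dp":[0.0018,0.0005,0.021],"claw":0},{"rot":[0,0,0.1],"dp":[0.0018,0.0005,0.021],"claw":0},{"rot":[0,0,0.1],"dp":[0.0018,0.0005,0.021],"claw":0}]' 110
python3 - <<'E'
from h import *
cv2.imwrite("pics/s6.png",cv2.resize(cams.capture("side")[340:430,170:290,::-1],None,fx=6,fy=6,interpolation=cv2.INTER_CUBIC))
go(.4905,.2775,.05,-177.9)
E
```

```text
time_s: 7.65
tool_pos: [0.4904, 0.2767, 0.0548]
tcp_rot: [-180.0, -0.0, -178.0]
wrist_force: [0.3, 0.7, -1.7]
gripper_width: 0.0091
grip_force: 111.1
dp [0.0001 0.0007 0.005 ] rot [ 0.01  0.01 -0.07] |now [0.4906 0.2768 0.055 ] [ 180.    0. -178.] 7.7
```

View pics/s6.png

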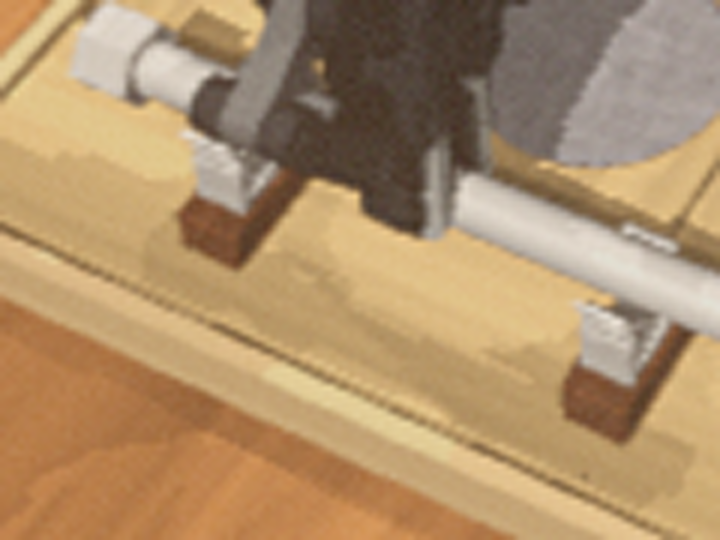

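Near and far flare tops are (600,305) and (648,237), with the bar's centre line about 2 mm to the far side, so I'll go to y≈0.278 and press gradually.

```bash
python3 -m inch '[{"rot":[0,0,0],"dp":[0,0.0012,0.002],"claw":0},{"rot":[0,0,0],"dp":[0,0.0012,0.004],"claw":0},{"rot":[0,0,0],"dp":[0,0.0012,0.006],"claw":0},{"rot":[0,0,0],"dp":[0,0.0012,0.007],"claw":0},{"rot":[0,0,0],"dp":[0,0.0012,0.007],"claw":0}]' 115
```

```text
time_s: 8.2
tool_pos: [0.4912, 0.2775, 0.0487]
tcp_rot: [-179.9, 0.1, -178.0]
wrist_force: [-0.0, -2.5, 4.9]
gripper_width: 0.0089
grip_force: 113.5
```

```bash
python3 -m inch '[{"rot":[0,0,0],"dp":[0,-0.001,0.001],"claw":0},{"rot":[0,0,0],"dp":[0,-0.001,0.003],"claw":0},{"rot":[0,0,0],"dp":[0,-0.001,0.003],"claw":0}]' 115
python3 -m inch '[{"rot":[0,0,0],"dp":[0,0,0.002],"claw":0},{"rot":[0,0,0],"dp":[0,0,0.004],"claw":0},{"rot":[0,0,0],"dp":[0,0,0.004],"claw":0}]' 115
```

```text
time_s: 8.5
tool_pos: [0.4921, 0.2774, 0.0463]
tcp_rot: [179.9, 0.2, -178.0]
wrist_force: [-0.1, -1.7, 5.3]
gripper_width: 0.009
grip_force: 113.8
time_s: 8.8
tool_pos: [0.4908, 0.2772, 0.0406]
tcp_rot: [180.0, 0.0, -178.0]
wrist_force: [2.6, 0.6, -7.2]
gripper_width: 0.0091
grip_force: 112.8
```

```bash
python3 -m inch '[{"rot":[0,0,0],"dp":[0,0,0.002],"claw":0},{"rot":[0,0,0],"dp":[0,0,0.004],"claw":0},{"rot":[0,0,0],"dp":[0,0,0.004],"claw":0}]' 115
python3 -m inch '[{"rot":[0,0,0],"dp":[0,0,0.002],"claw":0},{"rot":[0,0,0],"dp":[0,0,0.003],"claw":0},{"rot":[0,0,0],"dp":[0,0,0.003],"claw":0}]' 115
```

```text
time_s: 9.1
tool_pos: [0.49, 0.2771, 0.038]
tcp_rot: [180.0, -0.0, -177.9]
wrist_force: [-3.7, -1.0, 10.5]
gripper_width: 0.0092
grip_force: 114.8
time_s: 9.4
tool_pos: [0.4901, 0.2772, 0.0377]
tcp_rot: [180.0, 0.0, -177.9]
wrist_force: [-10.2, -4.3, 33.3]
gripper_width: 0.0093
grip_force: 117.1
```

Seated: it takes 33 N with no further travel. I'll release, rise and look.

```bash
python3 -m inch '[{"rot":[0,0,0],"dp":[0,0,-0.003],"claw":0},{"rot":[0,0,0],"dp":[0,0,-0.003],"claw":0.05},{"rot":[0,0,0],"dp":[0,0,-0.003],"claw":0.05},{"rot":[0,0,0],"dp":[0,0,-0.003],"claw":0.05},{"rot":[0,0,0],"dp":[0,0,-0.04],"claw":0.05},{"rot":[0,0,0],"dp":[0,0,-0.09],"claw":0.05},{"rot":[0,0,0],"dp":[0,-0.05,-0.14],"claw":0.085},{"rot":[0,0,0],"dp":[0,-0.1,-0.14],"claw":0.085},{"rot":[0,0,0],"dp":[0,-0.1,-0.14],"claw":0.085}]' 60
python3 - <<'E'
from h import *
cv2.imwrite("pics/s7.png",cv2.resize(cams.capture("side")[310:460,120:320,::-1],None,fx=4,fy=4,interpolation=cv2.INTER_CUBIC))
go(.4576,-.0688,.1,180)
E
```

```text
time_s: 10.3
tool_pos: [0.495, 0.1744, 0.1755]
tcp_rot: [-180.0, 0.2, -178.1]
wrist_force: [-0.1, 0.4, -0.1]
gripper_width: 0.0847
grip_force: 0.0
dp [ 0.0448 -0.2408  0.0753] rot [-0.09  0.09  1.8 ] |now [0.4947 0.1734 0.175 ] [-1.799e+02  1.000e-01 -1.782e+02] 10.35
```

View pics/s7.png

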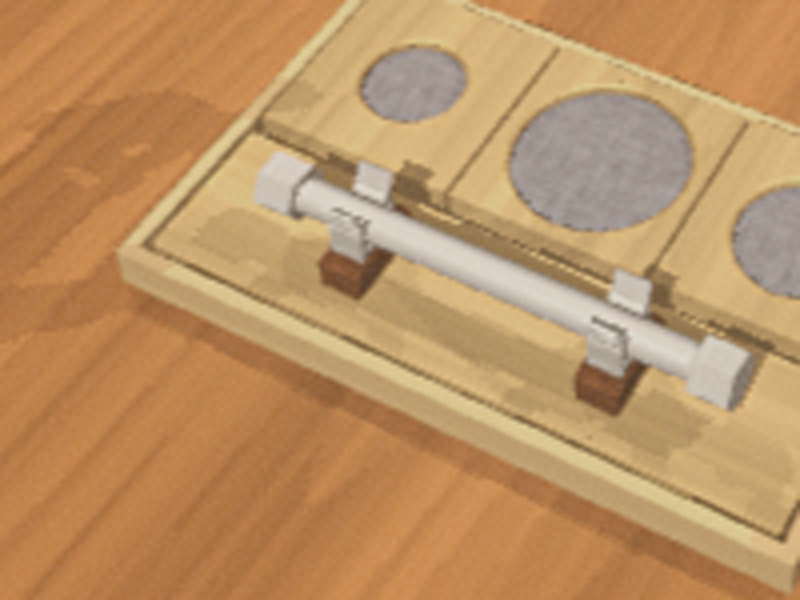

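Bar is home in both clips. Now the bull nose, with the fingers closing along y.

```bash
python3 -m inch '[{"rot":[0,0,0],"dp":[0.01,-0.05,0],"claw":0.085},{"rot":[0,0,1.8],"dp":[0.02,-0.1,0],"claw":0.085},{"rot":[0,0,1.8],"dp":[0.03,-0.15,0.03],"claw":0.085},{"rot":[0,0,1.8],"dp":[0.04,-0.2,0.05],"claw":0.085},{"rot":[0,0,1.8],"dp":[0.045,-0.241,0.075],"claw":0.085},{"rot":[0,0,1.8],"dp":[0.045,-0.241,0.075],"claw":0.085},{"rot":[0,0,1.8],"dp":[0.045,-0.241,0.075],"claw":0.085}]' 60
python3 - <<'E'
from h import *
cv2.imwrite("pics/w8.png",cams.capture("wrist")[:,:,::-1]);print([proj("wrist",(.4576+d,-.0688+e,.048)).round(1) for d,e in((0,0),(.013,0),(-.013,0),(0,.013),(0,-.013))])
go(.4576,-.0688,.004,180)
E
```

```text
time_s: 11.05
tool_pos: [0.4563, -0.066, 0.0972]
tcp_rot: [179.9, -0.2, -179.9]
wrist_force: [-0.1, 0.6, 1.0]
gripper_width: 0.0851
grip_force: 0.0
[array([309.7, 262.3]), array([309.8, 283.6]), array([309.6, 239.9]), array([333.1, 262.3]), array([286.3, 262.1])]
dp [-0.0006 -0.004   0.0941] rot [ 0.1  -0.11  0.17] |now [ 0.4571 -0.0649  0.0981] [ 1.799e+02 -1.000e-01 -1.798e+02] 11.1
```

View pics/w8.png

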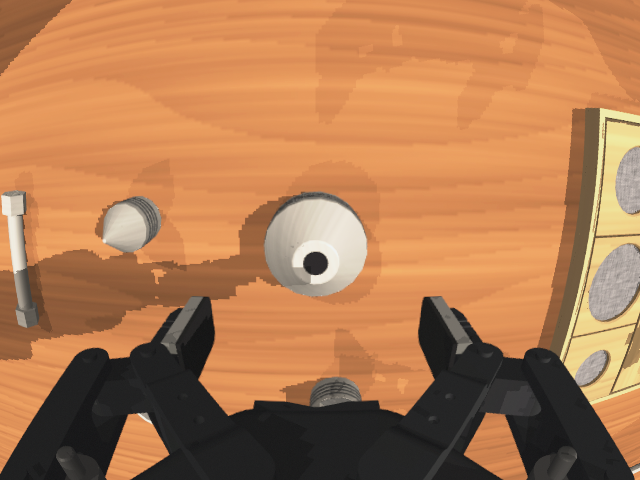

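The bull's top is at (315,263), so it is centred at y≈-0.066, which is 3 mm from the top-camera estimate. The gripper is over it already, so I'll descend and grip.

```bash
python3 -m inch '[{"rot":[0,0,0.1],"dp":[-0.0006,-0.0005,0.03],"claw":0.085},{"rot":[0,0,0.1],"dp":[-0.0006,-0.0005,0.06],"claw":0.085},{"rot":[0,0,0.1],"dp":[-0.0006,-0.0005,0.085],"claw":0.085},{"rot":[0,0,0.1],"dp":[-0.0006,-0.0005,0.094],"claw":0.085},{"rot":[0,0,0.1],"dp":[-0.0006,-0.0005,0.094],"claw":0.06},{"rot":[0,0,0.1],"dp":[-0.0006,-0.0005,0.094],"claw":0.04},{"rot":[0,0,0.1],"dp":[-0.0006,-0.0005,0.094],"claw":0.04},{"rot":[0,0,0.1],"dp":[-0.0006,-0.0005,0.094],"claw":0.04},{"rot":[0,0,0.1],"dp":[-0.0006,-0.0005,0.094],"claw":0.04}]' 60
python3 -c "
from h import *
go(.4576,-.0688,.004,180)"
```

```text
time_s: 12.0
tool_pos: [0.459, -0.0656, 0.0062]
tcp_rot: [180.0, 0.1, -179.8]
wrist_force: [-1.4, 2.4, 6.7]
gripper_width: 0.0615
grip_force: 67.2
dp [ 0.0015 -0.0032  0.0022] rot [0.03 0.12 0.17] |now [ 0.459  -0.0656  0.0062] [ 1.800e+02  1.000e-01 -1.798e+02] 12.0
```

```bash
python3 -m inch '[{"rot":[0,0,0],"dp":[0,0,-0.03],"claw":0.04},{"rot":[0,0,0],"dp":[0,0,-0.07],"claw":0.04},{"rot":[0,0,0],"dp":[-0.01,0.04,-0.09],"claw":0.04},{"rot":[0,0,0],"dp":[-0.015,0.09,-0.09],"claw":0.04},{"rot":[0,0,0],"dp":[-0.02,0.13,-0.09],"claw":0.04},{"rot":[0,0,-2],"dp":[-0.03,0.18,-0.09],"claw":0.04},{"rot":[0,0,-2],"dp":[-0.036,0.22,-0.09],"claw":0.04},{"rot":[0,0,-2],"dp":[-0.036,0.2615,-0.09],"claw":0.04},{"rot":[0,0,-2],"dp":[-0.036,0.2615,-0.09],"claw":0.04},{"rot":[0,0,-2],"dp":[-0.036,0.2615,-0.09],"claw":0.04},{"rot":[0,0,-2],"dp":[-0.036,0.2615,-0.09],"claw":0.04}]' 60
python3 - <<'E'
from h import *
cv2.imwrite("pics/w9.png",cams.capture("wrist")[:,:,::-1])
go(.494,.196,.0205,-178)
E
```

```text
time_s: 13.1
tool_pos: [0.4931, 0.1949, 0.0948]
tcp_rot: [-180.0, -0.0, -177.9]
wrist_force: [0.0, -0.7, -4.3]
gripper_width: 0.0614
grip_force: 70.0
dp [-0.0008  0.0014  0.0743] rot [-0.03 -0.03  0.06] |now [0.4933 0.1946 0.0948] [-180.    -0.  -177.9] 13.15
```

View pics/w9.png

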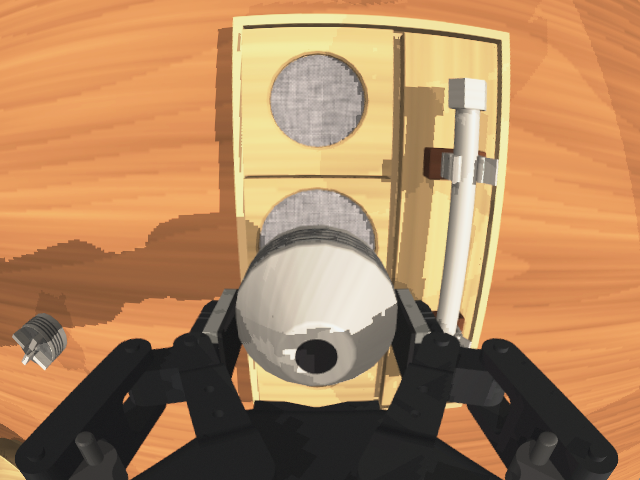

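The bull is held upright; large well spans columns 259–377 and medium well's centre is at (319,99). Converting.

```bash
python3 -c "
from h import *
print(px('wrist',319,99.5,.015),px('wrist',318,240,.015),px('wrist',318,188,.020))"
```

```text
[0.40425487 0.19267573] [0.49039558 0.19528792] [0.45655658 0.19399693]
```

```bash
python3 -m inch '[{"rot":[0,0,0],"dp":[-0.0008,0.001,0.03],"claw":0.04},{"rot":[0,0,0],"dp":[-0.0008,0.001,0.055],"claw":0.04},{"rot":[0,0,0],"dp":[-0.0008,0.001,0.067],"claw":0.04},{"rot":[0,0,0],"dp":[-0.0008,0.001,0.071],"claw":0.04},{"rot":[0,0,0],"dp":[-0.0008,0.001,0.074],"claw":0.04},{"rot":[0,0,0],"dp":[-0.0008,0.001,0.074],"claw":0.04}]' 60
```

```text
time_s: 13.75
tool_pos: [0.495, 0.1965, 0.0217]
tcp_rot: [180.0, 0.1, -177.9]
wrist_force: [-0.3, 0.9, -4.0]
gripper_width: 0.0614
grip_force: 70.0
```

```bash
python3 -m inch '[{"rot":[0,0,0],"dp":[0,0,0.001],"claw":0.04},{"rot":[0,0,0],"dp":[0,0,0.002],"claw":0.04},{"rot":[0,0,0],"dp":[0,0,0.002],"claw":0.04}]' 60
```

```text
time_s: 14.05
tool_pos: [0.4955, 0.1969, 0.0212]
tcp_rot: [-180.0, 0.2, -177.9]
wrist_force: [-2.6, -1.2, 10.5]
gripper_width: 0.0611
grip_force: 71.7
```

```bash
python3 -m inch '[{"rot":[0,0,0],"dp":[0,0,-0.001],"claw":0.04},{"rot":[0,0,0],"dp":[0,0,-0.001],"claw":0.084},{"rot":[0,0,0],"dp":[0,0,-0.001],"claw":0.084},{"rot":[0,0,0],"dp":[0,0,-0.001],"claw":0.084},{"rot":[0,0,0],"dp":[0,0,-0.04],"claw":0.084},{"rot":[0,0,0],"dp":[0,0,-0.08],"claw":0.084},{"rot":[0,0,0],"dp":[-0.01,-0.04,-0.1],"claw":0.08},{"rot":[0,0,0],"dp":[-0.02,-0.08,-0.1],"claw":0.065},{"rot":[0,0,0],"dp":[-0.03,-0.12,-0.1],"claw":0.065},{"rot":[0,0,0],"dp":[-0.04,-0.16,-0.1],"claw":0.065},{"rot":[0,0,2],"dp":[-0.05,-0.2,-0.1],"claw":0.065},{"rot":[0,0,2],"dp":[-0.06,-0.24,-0.1],"claw":0.065},{"rot":[0,0,2],"dp":[-0.07,-0.28,-0.1],"claw":0.065},{"rot":[0,0,2],"dp":[-0.08,-0.32,-0.1],"claw":0.065},{"rot":[0,0,2],"dp":[-0.09,-0.36,-0.1],"claw":0.065},{"rot":[0,0,2],"dp":[-0.098,-0.38,-0.1],"claw":0.065},{"rot":[0,0,2],"dp":[-0.098,-0.3925,-0.1],"claw":0.065},{"rot":[0,0,2],"dp":[-0.098,-0.3925,-0.1],"claw":0.065},{"rot":[0,0,2],"dp":[-0.098,-0.3925,-0.1],"claw":0.065},{"rot":[0,0,2],"dp":[-0.098,-0.3925,-0.1],"claw":0.065}]' 60
python3 - <<'E'
from h import *
cv2.imwrite("pics/w10.png",cams.capture("wrist")[:,:,::-1]);print([proj("wrist",(.5932+d,-.196+e,.032)).round(1) for d,e in((0,0),(.01,0),(0,.01))])
go(.5932,-.196,.004,180)
E
```

```text
time_s: 16.05
tool_pos: [0.6064, -0.1903, 0.1189]
tcp_rot: [180.0, -0.0, -179.8]
wrist_force: [0.5, 0.3, -0.1]
gripper_width: 0.0653
grip_force: 0.0
[array([307.8, 220.8]), array([307.9, 235.8]), array([323.5, 220.8])]
dp [ 0.0134 -0.0057  0.115 ] rot [ 0.03 -0.02  0.24] |now [ 0.6066 -0.1903  0.119 ] [ 180.    -0.  -179.8] 16.1
```

View pics/w10.png

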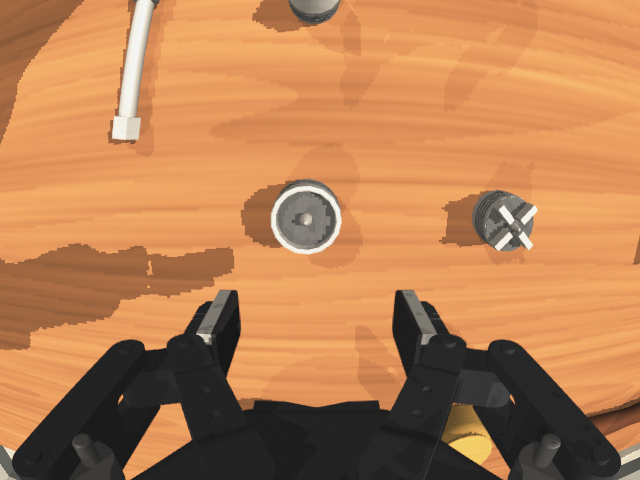

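Ring centre is at (306,218), giving the cup at (0.592,-0.197). The spur at (510,228) is well clear.

```bash
python3 -m inch '[{"rot":[0,0,0.2],"dp":[0.0149,-0.0065,0.03],"claw":0.065},{"rot":[0,0,0.2],"dp":[0.0149,-0.0065,0.07],"claw":0.065},{"rot":[0,0,0.2],"dp":[0.0149,-0.0065,0.1],"claw":0.065},{"rot":[0,0,0.2],"dp":[0.0149,-0.0065,0.1115],"claw":0.065},{"rot":[0,0,0.2],"dp":[0.0149,-0.0065,0.1115],"claw":0.05},{"rot":[0,0,0.2],"dp":[0.0149,-0.0065,0.1115],"claw":0.025},{"rot":[0,0,0.2],"dp":[0.0149,-0.0065,0.1115],"claw":0.025},{"rot":[0,0,0.2],"dp":[0.0149,-0.0065,0.1115],"claw":0.025},{"rot":[0,0,0.2],"dp":[0.0149,-0.0065,0.1115],"claw":0.025}]' 60
python3 -c "
from h import *
go(.4043,.1927,.1,-178)"
```

```text
time_s: 17.0
tool_pos: [0.5925, -0.1986, 0.0082]
tcp_rot: [-180.0, 0.1, 179.9]
wrist_force: [-0.1, 0.4, -3.1]
gripper_width: 0.0442
grip_force: 61.3
dp [ 0.1885  0.3911 -0.0922] rot [-0.04  0.07 -2.06] |now [ 0.5925 -0.1986  0.0082] [-1.800e+02  1.000e-01  1.799e+02] 17.0
```

```bash
python3 -m inch '[{"rot":[0,0,0],"dp":[0,0,-0.03],"claw":0.025},{"rot":[0,0,0],"dp":[0,0,-0.07],"claw":0.025},{"rot":[0,0,0],"dp":[0.02,0.04,-0.092],"claw":0.025},{"rot":[0,0,0],"dp":[0.04,0.08,-0.092],"claw":0.025},{"rot":[0,0,0],"dp":[0.06,0.12,-0.092],"claw":0.025},{"rot":[0,0,0],"dp":[0.08,0.16,-0.092],"claw":0.025},{"rot":[0,0,0],"dp":[0.1,0.2,-0.092],"claw":0.025},{"rot":[0,0,0],"dp":[0.12,0.24,-0.092],"claw":0.025},{"rot":[0,0,-2],"dp":[0.14,0.28,-0.092],"claw":0.025},{"rot":[0,0,-2],"dp":[0.16,0.32,-0.092],"claw":0.025},{"rot":[0,0,-2],"dp":[0.18,0.36,-0.092],"claw":0.025},{"rot":[0,0,-2],"dp":[0.1885,0.391,-0.092],"claw":0.025},{"rot":[0,0,-2],"dp":[0.1885,0.391,-0.092],"claw":0.025},{"rot":[0,0,-2],"dp":[0.1885,0.391,-0.092],"claw":0.025},{"rot":[0,0,-2],"dp":[0.1885,0.391,-0.092],"claw":0.025}]' 60
python3 -c "
from h import *
go(.4043,.1927,.024,-178)"
```

```text
time_s: 18.5
tool_pos: [0.4044, 0.1922, 0.0996]
tcp_rot: [-180.0, 0.0, -178.1]
wrist_force: [-0.3, -0.7, -2.6]
gripper_width: 0.0447
grip_force: 62.5
dp [0.0001 0.0005 0.0756] rot [-0.02  0.04 -0.11] |now [0.4044 0.1922 0.0996] [-180.     0.  -178.1] 18.5
```

```bash
python3 -m inch '[{"rot":[0,0,0],"dp":[0,0.0005,0.03],"claw":0.025},{"rot":[0,0,0],"dp":[0,0.0005,0.055],"claw":0.025},{"rot":[0,0,0],"dp":[0,0.0005,0.07],"claw":0.025},{"rot":[0,0,0],"dp":[0,0.0005,0.074],"claw":0.025},{"rot":[0,0,0],"dp":[0,0.0005,0.077],"claw":0.025},{"rot":[0,0,0],"dp":[0,0.0005,0.077],"claw":0.025}]' 60
```

```text
time_s: 19.1
tool_pos: [0.4046, 0.1928, 0.023]
tcp_rot: [-180.0, 0.0, -178.1]
wrist_force: [0.4, -0.6, -1.4]
gripper_width: 0.0439
grip_force: 62.7
```

```bash
python3 -m inch '[{"rot":[0,0,0],"dp":[0,0,0.001],"claw":0.025},{"rot":[0,0,0],"dp":[0,0,0.002],"claw":0.025},{"rot":[0,0,0],"dp":[0,0,0.002],"claw":0.025}]' 60
```

```text
time_s: 19.4
tool_pos: [0.4051, 0.1932, 0.0225]
tcp_rot: [-180.0, 0.2, -178.1]
wrist_force: [-4.2, -2.2, 17.1]
gripper_width: 0.0444
grip_force: 64.7
```

```bash
python3 -m inch '[{"rot":[0,0,0],"dp":[0,0,-0.002],"claw":0.025},{"rot":[0,0,0],"dp":[0,0,-0.002],"claw":0.07},{"rot":[0,0,0],"dp":[0,0,-0.002],"claw":0.07},{"rot":[0,0,0],"dp":[0,0,-0.002],"claw":0.07},{"rot":[0,0,0],"dp":[0,0,-0.04],"claw":0.07},{"rot":[0,0,0],"dp":[0,0,-0.08],"claw":0.07},{"rot":[0,0,0],"dp":[0,-0.04,-0.1],"claw":0.06},{"rot":[0,0,0],"dp":[0,-0.08,-0.1],"claw":0.055},{"rot":[0,0,0],"dp":[0,-0.12,-0.1],"claw":0.055},{"rot":[0,0,0],"dp":[-0.01,-0.16,-0.1],"claw":0.055},{"rot":[0,0,2],"dp":[-0.01,-0.2,-0.1],"claw":0.055},{"rot":[0,0,2],"dp":[-0.02,-0.24,-0.1],"claw":0.055},{"rot":[0,0,2],"dp":[-0.02,-0.28,-0.1],"claw":0.055},{"rot":[0,0,2],"dp":[-0.025,-0.32,-0.1],"claw":0.055},{"rot":[0,0,2],"dp":[-0.025,-0.36,-0.1],"claw":0.055},{"rot":[0,0,2],"dp":[-0.0253,-0.385,-0.1],"claw":0.055},{"rot":[0,0,2],"dp":[-0.0253,-0.385,-0.1],"claw":0.055},{"rot":[0,0,2],"dp":[-0.0253,-0.385,-0.1],"claw":0.055},{"rot":[0,0,2],"dp":[-0.0253,-0.385,-0.1],"claw":0.055}]' 60
python3 - <<'E'
from h import *
cv2.imwrite("pics/w11.png",cams.capture("wrist")[:,:,::-1]);print([proj("wrist",(.443+d,-.191+e,.053)).round(1) for d,e in((0,0),(.01,0),(0,.01))])
go(.443,-.191,.008,180)
E
```

```text
time_s: 21.3
tool_pos: [0.4417, -0.1896, 0.1201]
tcp_rot: [179.9, -0.0, 180.0]
wrist_force: [-0.2, 1.0, 0.2]
gripper_width: 0.055
grip_force: 0.0
[array([314. , 252.8]), array([314.1, 268.3]), array([330.8, 252.8])]
dp [-0.0012 -0.0016  0.1122] rot [ 0.04 -0.04  0.01] |now [ 0.4419 -0.1895  0.1202] [ 180.   -0. -180.] 21.35
```

View pics/w11.png

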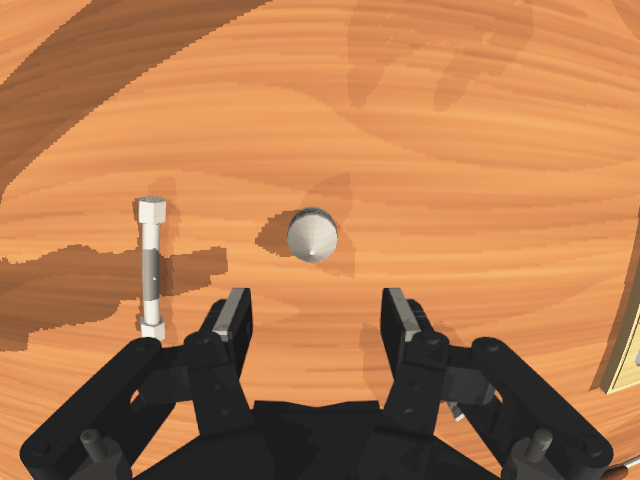

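Point tip is at (312,253), so it stands at (0.443,-0.192).

```bash
python3 -m inch '[{"rot":[0,0,0],"dp":[-0.0012,-0.0025,0.03],"claw":0.055},{"rot":[0,0,0],"dp":[-0.0012,-0.0025,0.07],"claw":0.055},{"rot":[0,0,0],"dp":[-0.0012,-0.0025,0.1],"claw":0.055},{"rot":[0,0,0],"dp":[-0.0012,-0.0025,0.111],"claw":0.055},{"rot":[0,0,0],"dp":[-0.0012,-0.0025,0.111],"claw":0.04},{"rot":[0,0,0],"dp":[-0.0012,-0.0025,0.111],"claw":0.015},{"rot":[0,0,0],"dp":[-0.0012,-0.0025,0.111],"claw":0.015},{"rot":[0,0,0],"dp":[-0.0012,-0.0025,0.111],"claw":0.015},{"rot":[0,0,0],"dp":[-0.0012,-0.0025,0.111],"claw":0.015}]' 60
python3 -c "
from h import *
go(.5838,.1992,.1,-178)"
```

```text
time_s: 22.25
tool_pos: [0.444, -0.1935, 0.0102]
tcp_rot: [-179.9, 0.1, 179.9]
wrist_force: [-0.1, -0.2, -1.2]
gripper_width: 0.0314
grip_force: 59.5
dp [-0.1395  0.3928 -0.0899] rot [-0.05  0.08 -2.06] |now [ 0.444  -0.1935  0.0102] [-1.799e+02  1.000e-01  1.799e+02] 22.25
```

```bash
python3 -m inch '[{"rot":[0,0,0],"dp":[0,0,-0.03],"claw":0.015},{"rot":[0,0,0],"dp":[0,0,-0.07],"claw":0.015},{"rot":[0,0,0],"dp":[-0.01,0.04,-0.09],"claw":0.015},{"rot":[0,0,0],"dp":[-0.025,0.08,-0.09],"claw":0.015},{"rot":[0,0,0],"dp":[-0.04,0.12,-0.09],"claw":0.015},{"rot":[0,0,0],"dp":[-0.055,0.16,-0.09],"claw":0.015},{"rot":[0,0,0],"dp":[-0.07,0.2,-0.09],"claw":0.015},{"rot":[0,0,0],"dp":[-0.085,0.24,-0.09],"claw":0.015},{"rot":[0,0,-2],"dp":[-0.1,0.28,-0.09],"claw":0.015},{"rot":[0,0,-2],"dp":[-0.115,0.32,-0.09],"claw":0.015},{"rot":[0,0,-2],"dp":[-0.13,0.36,-0.09],"claw":0.015},{"rot":[0,0,-2],"dp":[-0.1395,0.392,-0.09],"claw":0.015},{"rot":[0,0,-2],"dp":[-0.1395,0.392,-0.09],"claw":0.015},{"rot":[0,0,-2],"dp":[-0.1395,0.392,-0.09],"claw":0.015},{"rot":[0,0,-2],"dp":[-0.1395,0.392,-0.09],"claw":0.015}]' 60
python3 -c "
from h import *
go(.5838,.1987,.026,-178)"
```

```text
time_s: 23.75
tool_pos: [0.5827, 0.1977, 0.0992]
tcp_rot: [-180.0, -0.1, -178.1]
wrist_force: [-0.8, -0.7, -1.6]
gripper_width: 0.0314
grip_force: 60.2
dp [-0.0012  0.001   0.0732] rot [-0.03 -0.06 -0.11] |now [0.5827 0.1977 0.0992] [-1.800e+02 -1.000e-01 -1.781e+02] 23.75
```

```bash
python3 -m inch '[{"rot":[0,0,0],"dp":[-0.0008,0.0007,0.03],"claw":0.015},{"rot":[0,0,0],"dp":[-0.0008,0.0007,0.055],"claw":0.015},{"rot":[0,0,0],"dp":[-0.0008,0.0007,0.068],"claw":0.015},{"rot":[0,0,0],"dp":[-0.0008,0.0007,0.072],"claw":0.015},{"rot":[0,0,0],"dp":[-0.0008,0.0007,0.074],"claw":0.015},{"rot":[0,0,0],"dp":[-0.0008,0.0007,0.076],"claw":0.015},{"rot":[0,0,0],"dp":[-0.0008,0.0007,0.076],"claw":0.015}]' 60
```

```text
time_s: 24.45
tool_pos: [0.585, 0.1993, 0.025]
tcp_rot: [-180.0, 0.1, -178.1]
wrist_force: [-1.5, -0.1, 2.9]
gripper_width: 0.0316
grip_force: 60.6
```

```bash
python3 -m inch '[{"rot":[0,0,0],"dp":[0,0,0.001],"claw":0.015},{"rot":[0,0,0],"dp":[0,0,0.001],"claw":0.015},{"rot":[0,0,0],"dp":[0,0,0],"claw":0.06},{"rot":[0,0,0],"dp":[0,0,0],"claw":0.06},{"rot":[0,0,0],"dp":[0,0,0],"claw":0.06},{"rot":[0,0,0],"dp":[0,0,-0.04],"claw":0.06},{"rot":[0,0,0],"dp":[0,0,-0.08],"claw":0.06},{"rot":[0,0,0],"dp":[0,0,-0.12],"claw":0.06},{"rot":[0,0,0],"dp":[0,-0.04,-0.14],"claw":0.06},{"rot":[0,0,0],"dp":[0,-0.08,-0.14],"claw":0.06},{"rot":[0,0,0],"dp":[0,-0.12,-0.14],"claw":0.06},{"rot":[0,0,0],"dp":[0,-0.16,-0.14],"claw":0.06},{"rot":[0,0,0],"dp":[0,-0.2,-0.14],"claw":0.06},{"rot":[0,0,0],"dp":[0,-0.2,-0.14],"claw":0.06},{"rot":[0,0,0],"dp":[0,-0.2,-0.14],"claw":0.06}]' 60
python3 - <<'E'
from h import *
a=cv2.resize(cams.capture("side")[300:460,140:380,::-1],None,fx=2.5,fy=2.5,interpolation=cv2.INTER_CUBIC)
b=cv2.resize(cams.capture("top")[195:345,150:350,::-1],(400,300),interpolation=cv2.INTER_CUBIC)
c=np.zeros((600,800,3),np.uint8);c[:300,:400]=b;c[200:600,200:800]=a if False else a
c[:300,:400]=b
cv2.imwrite("pics/f.png",c)
E
```

```text
time_s: 25.95
tool_pos: [0.5909, -0.0012, 0.1633]
tcp_rot: [180.0, -0.0, -178.2]
wrist_force: [-0.8, 0.8, -0.2]
gripper_width: 0.0601
grip_force: 0.0
```

View pics/f.png

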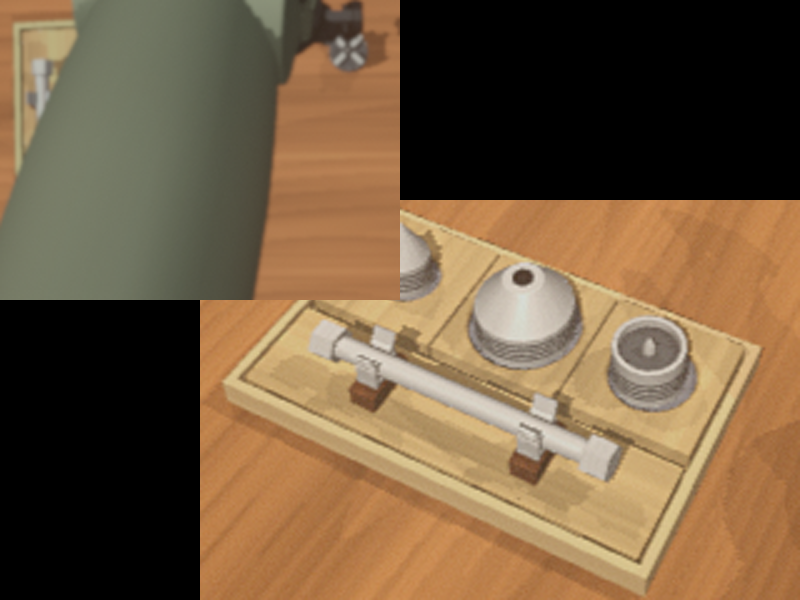

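The bull and cup are seated in their wells, the bar is in both clips, and the part of the point nose that shows is upright in its well. Its contact height (0.025) matched the floor rather than the rim. The spur head is in place. Handing in.

```bash
python3 -c "
from cell import ctrl
print(ctrl.close_job())"
```

```text
the job is handed in; nothing more can be done
None
```

I handed the job in at about 26 s with all three noses in their wells, the long bar pressed home in both clips, and the gripper open and clear; no verdict came back, the point nose was only partly visible in the last picture, the tommy bar was not rechecked at the end, and I viewed 17 pictures, over the limit of 14.

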